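Seat the specimen plate on its locating pins

TASK

The aluminium specimen plate lies askew on top of the two locating pins of the steel fixture. Gently nudge it sideways with the fingertips until both of its holes drop over the pins and it lies flat on the fixture; only push it, do not pick it up. Leave the round test block, the cone and the wrench where they are.

Things in the scene. Friction and masses are not known exactly. Their poses are not given: they have to be found in the camera images.
- fixture: Dark steel fixture bolted to the desk: base 130 mm (x) x 280 mm (y), flat top 25 mm above the desk. Origin: centre of the underside; z up, +x away from the robot. Two pins stand on its top at x = +25 mm, y = -45 and +45 mm. The seated plate is centred on the fixture's x = +5 mm, y = 0 and square to it.
- stop_bar (a point): Middle of the upper near edge of the stop bar fixed on the fixture's +x side: 14 mm wide, 260 mm long along the fixture's y, 20 mm higher than the base top, near face at fixture x = +51 mm. The seated plate lies 1 mm clear of it, so a plate held against the bar and slid along it until centred has its holes over the pins.
- pin0 (a point): Tip of the -y pin of the fixture. Each pin is 10 mm in diameter for its lower 3.5 mm, then tapers to a rounded tip (3.5 mm radius) 8 mm above the base top.
- pin1 (a point): Tip of the +y pin of the fixture, the same as pin0.
- plate: Loose smooth aluminium plate, 90 mm (x) x 160 mm (y) x 10 mm thick, 0.35 to 0.6 kg, with two through holes. Origin: centre of its underside, z up; its axes lie along the fixture's when seated. It starts 14 to 26 mm too far towards fixture +y, 5 to 15 mm short in x, turned up to 0.08 rad, its +x part on the pin tips and its -x edge on the base (slope about 0.12 rad).
- puck_top (a point): Top centre of the black sample puck fixed on the plate: 32 mm in diameter, 16 mm high, at plate x = -15 mm, y = 0. The plate slides when pushed with 1 to 5 N; its centre drops about 5 mm when the holes meet the pins, which then hold it against further pushing.
- hole0 (a point): Centre of the plate's -y hole (14 mm diameter, at plate x = +20 mm, y = -45 mm), on the underside; belongs over pin0.
- hole1 (a point): Centre of the plate's +y hole (14 mm diameter, at plate x = +20 mm, y = +45 mm), on the underside; belongs over pin1.
- test_block: Bystander: round loose steel block, 60 mm in diameter, 16 mm high, on the desk beyond the fixture's -y end. Origin: centre of the underside.
- cone: Bystander: loose brass cone, 48 mm in diameter, 45 mm high, on the desk behind the stop bar. Origin: centre of the underside.
- wrench: Bystander: loose steel wrench, 150 mm long, lying on the desk beyond the fixture's +y end. Origin: its middle, on the underside; it lies along its x axis.
Things that resemble listed ones, but are neither listed nor needed, are in the scene too. Several things have the shape of the plate; the one meant has the colours described above.

How it is judged:
By the outcome, as a careful person would: the job done as asked, in the order asked, and still so for the second after the job is handed in, with the robot touching nothing.
It also fails if it takes over 48 s, if anything falls off the work surface, if the arm or the gripper's body presses on something with over 40 N, if the wrist force passes 120 N, or if a joint passes its speed limit or range.

ROBOT

A 6-joint arm with a two-finger parallel gripper is mounted at the origin on the work surface. World frame = base frame: x ahead of the robot, y to its left, z up, the work surface at z = 0. Lengths are in mm, angles in rad, forces in N, time in s.
With the tool pointing down it reaches from about 200 to 875 mm from the base axis. Payload 3.4 kg.
Tool frame: the origin (TCP) lies at the very end of the fingers, on their centre line; the grasp point (between the pads) lies 19 mm behind it; x points along the fingers, z is the direction in which the jaws open and shut, and the axes are right-handed (so a half turn about x gives the same grasp; the last joint's range is limited). The gripper opens to 94 mm and grips with 3 to 60 N. Pads are 16 mm wide; open, the fingers measure 119 mm over their backs; the gripper's body (75 mm by 177 mm) begins 78 mm behind the grasp point.
Start: joints at [-0.121, 0.276, 1.505, -0, 1.361, -0.121], TCP at [575.035, -0.01, 205.493] pointing down, gripper open.
Joint ranges: [-2.89, 2.89], [-0.75, 2.08], [0.22, 2.7], [-1.18, 4.32], [0.11, 2.71], [-2.7, 2.7]. Speed limits (rad/s): [2.57, 2.57, 3.14, 3.14, 3.14, 3.14].

INTERFACE

Orientations are given as a unit quaternion [x, y, z, w].
In Python, from rig import sensors, imaging, close_job gives the robot as it stands.
- The arm moves only by the tool carry_out, never from a script. Its argument "commands" is text: rows parted by semicolons, each of 7 numbers parted by spaces: the finger opening in cm, from 0 to 9.4, then the shift along the tool's x, y, z in cm, then the turn, a rotation vector about the tool's x, y, z in rad. A call has 1 to 20 rows; each row shifts and turns the pose as measured when the row begins, along the tool's axes as they then stand; what a row does not reach is not made up. A row lasts 1/8 s, in which the tool goes at most 62.5 mm and 10.7 degrees, less where a joint would pass 70% of its speed; a pose out of reach is approached as far as the arm can. A call with a gripper value outside its range is refused whole. The fingers move at their own pace and stop on an object; the grip force is fixed at half the most. Time passes only in rows, so rows that do not move let the fingers close. It gives the time, the measured TCP pose, the force and the opening at its end, in the units of the state.
- sensors.sense(): the state, without advancing time (a new reading comes with each control period).
- imaging.capture(name): name is "scene" or "side" or "wrist"; returns a dict with "pixels" (384x512x3 uint8, red, green, blue), "fx", "fy", "cx", "cy" (pixels), "distortion" ([k1, k2, p1, p2, k3] as OpenCV has them; the pictures are not rectified), "pose" (4x4, takes a point from camera to world coordinates). Camera axes: x right, y up, looking along -z (the intrinsics and any distortion apply to the point x, -y, -z); pixel columns grow to the right and rows downward; lengths in mm; the calibration is good to about 2 mm. A picture is of the moment at which its call begins. There is no depth.
- close_job(): hands the job in, once; it reports no verdict.
The state is a dict: "clock": time; "qpos": joint angles; "joint_vel": joint speeds; "joint_torque": joint torques, N m; "tool_pos": TCP position; "ee_rot": TCP orientation; "ft_force": force on the tool from outside, world axes, zero at the start; "torque": the same for the moment, N m; "opening": finger opening in mm.
Only numpy, scipy, OpenCV 4.12 (cv2) and the standard library are available. Lean on these libraries where they do the work, as an engineer would, in place of code of your own. Each camera call takes 0.05 s, during which the arm holds its last target. There are 200 camera calls.

## Working session

There is one attempt and no reset: what is moved stays moved. The work goes in short steps, Python scripts to look and compute and a tool call to move; the robot and the scene stay as the last step left them, time stands still between calls to the robot, and variables do not carry over. Pictures are saved under pics/ and viewed, about 8 in all and at most 12, crops included, and the job is handed in when it is done.

Besides the shell and the picture viewer there is one more tool, called after ">>>" by a JSON object that holds its "method" and its "body". carry_out: Moves the arm, as the interface text tells. Its arguments: {"type":"object","properties":{"commands":{"type":"string"}},"required":["commands"]}

```bash
mkdir -p pics; ls
python3 - <<'E'
from rig import sensors, imaging
import cv2,numpy as np
s=sensors.sense(); print({k:np.round(v,3).tolist() for k,v in s.items()})
for n in ("scene","side"):
    c=imaging.capture(n); cv2.imwrite(f"pics/{n}0.png",cv2.resize(c["pixels"][:,:,::-1],(800,600),interpolation=cv2.INTER_CUBIC))
    print(n,c["fx"],c["fy"],c["cx"],c["cy"],c["distortion"],np.round(c["pose"],3).tolist())
E
```

```text
pics
{'clock': 0.0, 'qpos': [-0.121, 0.277, 1.506, 0.0, 1.361, -0.121], 'joint_vel': [0.002, -0.001, -0.002, 0.001, -0.001, -0.002], 'joint_torque': [0.0, -40.459, -23.723, 0.07, 0.035, -0.0], 'tool_pos': [574.456, 0.053, 204.615], 'ee_rot': [0.0, 0.708, 0.0, 0.706], 'ft_force': [0.207, 0.105, 0.136], 'torque': [0.027, -0.011, -0.011], 'opening': 93.959}
scene 450.6223676009182 450.6223676009182 248.46370782997914 196.22026553468882 [-0.1415707  0.         0.         0.         0.       ] [[-0.882, -0.34, 0.327, 823.738], [0.471, -0.661, 0.584, 563.772], [0.017, 0.669, 0.743, 752.361], [0.0, 0.0, 0.0, 1.0]]
side 473.23271951969514 473.23271951969514 253.56068780484225 188.85380926198508 [0.0397152 0.        0.        0.        0.       ] [[0.997, 0.035, -0.063, 486.76], [-0.072, 0.613, -0.787, -694.976], [0.011, 0.789, 0.614, 668.623], [0.0, 0.0, 0.0, 1.0]]
```

View pics/scene0.png

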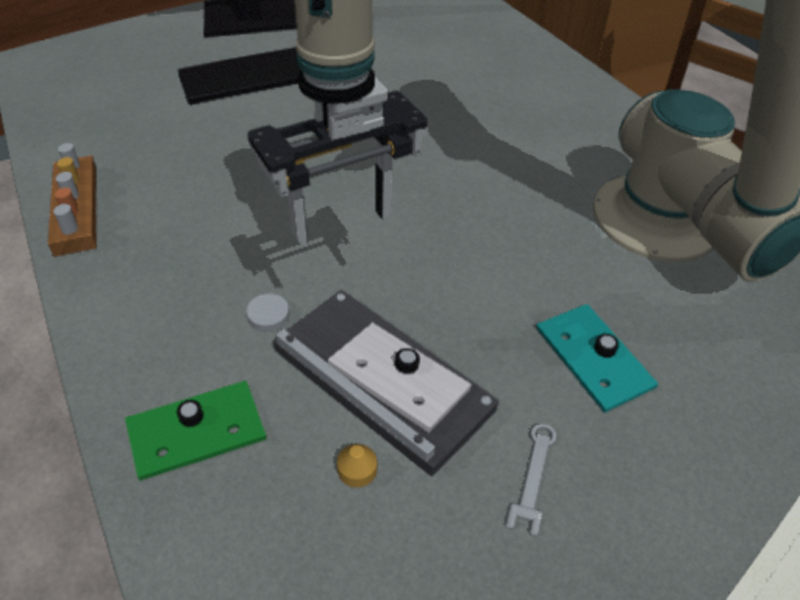

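View pics/side0.png

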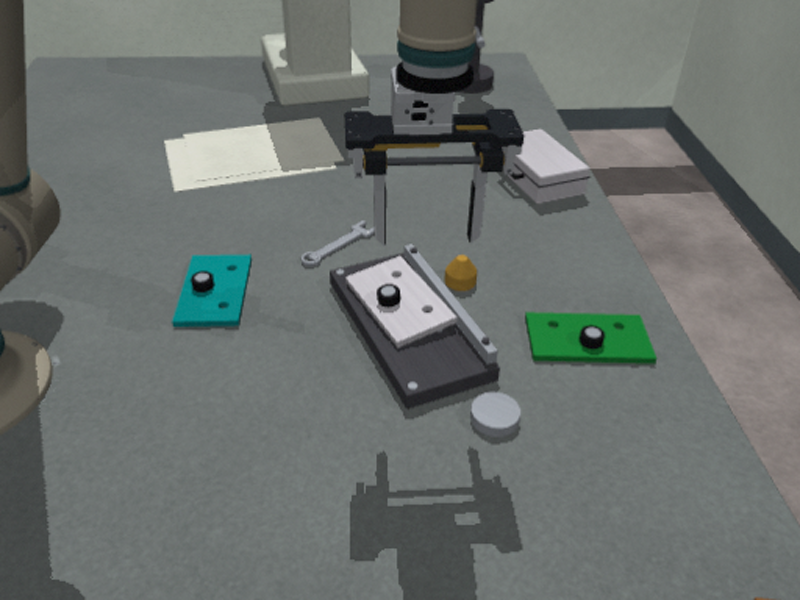

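The aluminium plate with the black puck is at scene (400,370) and side (400,300), lying on the dark fixture. The teal plate at scene (597,355) and the green one at (195,428) are lookalikes on the desk and have the wrong colour. I'll check with enlarged crops.

```bash
cat > h.py <<'E'
import numpy as np, cv2
from rig import sensors, imaging
def crop(c,x0,y0,w,h,k,name):
    cv2.imwrite("pics/"+name,cv2.resize(c["pixels"][y0:y0+h,x0:x0+w,::-1],(w*k,h*k),interpolation=cv2.INTER_CUBIC))
def ray(c,uv):
    K=np.array([[c["fx"],0,c["cx"]],[0,c["fy"],c["cy"]],[0,0,1]])
    p=cv2.undistortPoints(np.array([[uv]],float),K,np.array(c["distortion"]))[0,0]
    P=np.array(c["pose"]); return P[:3,3],P[:3,:3]@np.array([p[0],-p[1],-1])
def onz(c,uv,z):
    o,d=ray(c,uv); return o+d*(z-o[2])/d[2]
def proj(c,X):
    P=np.array(c["pose"]); q=(np.atleast_2d(X)-P[:3,3])@P[:3,:3]; q=q*[1,-1,-1]
    K=np.array([[c["fx"],0,c["cx"]],[0,c["fy"],c["cy"]],[0,0,1]])
    return cv2.projectPoints(q,np.zeros(3),np.zeros(3),K,np.array(c["distortion"]))[0][:,0]
def fixT(f):  # f=x,y,yaw
    c,s=np.cos(f[2]),np.sin(f[2]); return np.array([[c,-s,0],[s,c,0],[0,0,1]]),np.array([f[0],f[1],0])
E
python3 - <<'E'
from h import *
crop(imaging.capture("scene"),170,180,155,125,5,"s1.png")
crop(imaging.capture("side"),205,150,120,115,5,"d1.png")
E
```

```text
(no output)
```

View pics/s1.png

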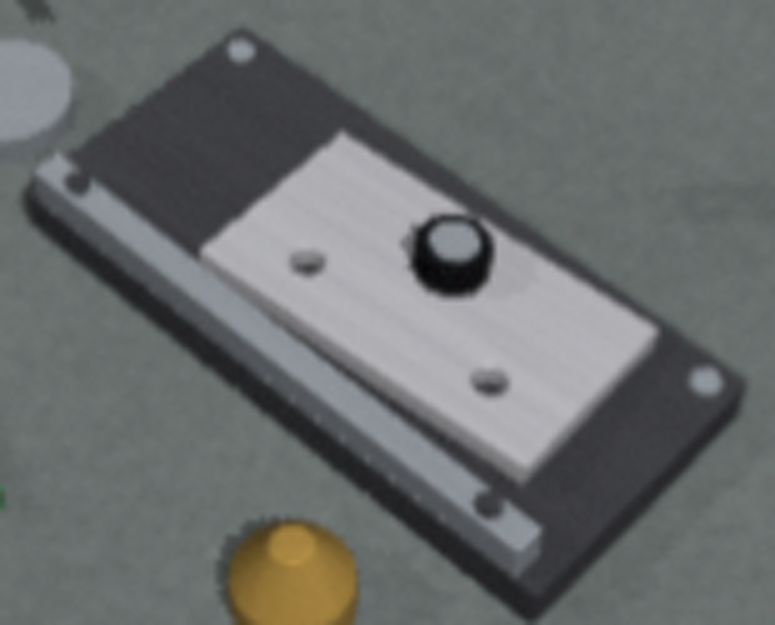

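View pics/d1.png

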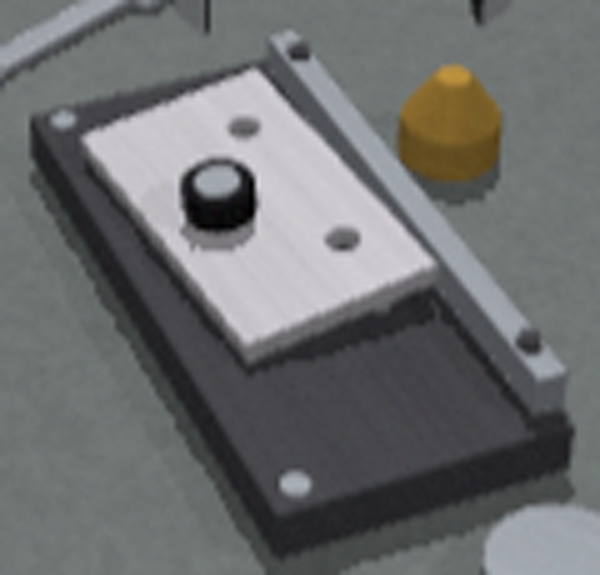

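Confirmed: the bare aluminium plate with the black puck is tilted on the fixture. Its puck top is at scene crop (456,240) and its holes at (308,262) and (490,381). Next I fit the fixture and plate poses.

```bash
cat > fit.py <<'E'
from h import *
from scipy.optimize import least_squares
from scipy.spatial.transform import Rotation as R
def fit(cams,obs,model,x0,pose):
    f=lambda x: np.concatenate([(proj(cams[n],pose(x,np.array([model[k] for k in o],float)))-np.array(list(o.values())))for n,o in obs.items()]).ravel()
    r=least_squares(f,x0,loss="soft_l1",x_scale=[10,10,.1]+[.1]*(len(x0)-3)); return r.x, f(r.x).reshape(-1,2)
def fpose(x,m): A,t=fixT(x); return m@A.T+t
def ppose(x,m): # x,y,yaw of centre; tilt (pitch about plate -x edge, rising to +x), in world
    q=R.from_euler("zy",[x[2],-x[3]]).as_matrix()
    e=m-[-45,0,0]; A,_=fixT(x); c=np.array([x[0],x[1],25])-A@[45*np.cos(x[3]),0,0]
    return e@q.T+c
FM=dict(a=(-65,-140,25),b=(-65,140,25),c=(65,140,25),d=(65,-140,25),e=(51,130,45),f=(65,130,45),g=(51,-130,45),h=(65,-130,45))
PM=dict(A=(-45,-80,10),B=(45,-80,10),C=(45,80,10),D=(-45,80,10),P=(-15,0,26),h0=(20,-45,10),h1=(20,45,10))
def sc(o,x0,y0,k): return {n:(x0+(u+.5)/k-.5,y0+(v+.5)/k-.5) for n,(u,v) in o.items()}
E
python3 - <<'E'
from fit import *
cams={n:imaging.capture(n) for n in("scene","side")}
fo={"scene":sc(dict(a=(243,28),b=(745,383),c=(532,595),e=(542,533),f=(518,555),g=(57,152),h=(35,172)),170,180,5),
"side":sc(dict(a=(277,520),b=(33,118),d=(573,428),e=(270,40),f=(295,30),g=(540,380),h=(565,370)),205,150,5)}
po={"scene":sc(dict(A=(343,130),B=(203,248),C=(525,470),D=(658,330),P=(456,240),h0=(308,262),h1=(490,381)),170,180,5),
"side":sc(dict(D=(83,138),C=(258,68),B=(437,266),A=(247,350),P=(218,183),h1=(245,127),h0=(343,238)),205,150,5)}
x0=np.array([*onz(cams["side"],po["side"]["P"],45)[:2],.4]); print(x0)
F,r=fit(cams,fo,FM,x0,fpose); print("F",F); print(np.round(r,1).tolist())
p,r=fit(cams,po,PM,[*x0,.12],ppose); print("P",p); print(np.round(r,1).tolist())
A,t=fixT(F); print("plate in fixture",(np.array([p[0],p[1],0])-t)@A,p[2]-F[2],"puck",ppose(p,np.array([[-15.,0,26]])))
for n,o in(("cone","side"),):pass
E
```

```text
[5.40129286e+02 1.14412054e+02 4.00000000e-01]
F [5.63941830e+02 8.42967935e+01 3.39465364e-01]
[[-0.7, -0.1], [0.3, 0.4], [0.1, 1.4], [-0.4, 0.0], [-0.6, 0.6], [-0.4, 0.7], [-1.1, 0.5], [-0.9, 0.3], [-1.6, -0.0], [0.2, 0.1], [-1.2, -0.2], [-0.7, 0.5], [-1.1, 0.9], [0.2, 1.0]]
P [5.53331682e+02 1.06882645e+02 4.12868354e-01 1.22771515e-01]
[[-0.7, 0.2], [-1.3, 0.0], [-0.6, 1.4], [-0.8, 1.7], [-0.5, 1.3], [-0.6, -0.3], [-0.7, 1.0], [-1.3, 1.9], [-1.2, 1.9], [-0.9, -1.1], [-1.3, -1.1], [-1.3, 0.5], [-1.1, 1.4], [-1.0, 0.2]]
plate in fixture [-2.48395284 24.82993974  0.        ] 0.073402990330246 puck [[536.51144703 100.99997471  54.16949465]]
```

>>> {"method": "carry_out", "body": {"commands": "9.4 2.6 2.1 -2.24 0 0 0; 9.4 2.6 2.1 -2.24 0 0 0; 9.4 2.6 2.1 -2.24 0 0 0; 9.4 2.6 2.1 -2.24 0 0 0; 9.4 0 0 0 0.176 0 0; 9.4 0 0 0 0.176 0 0; 9.4 0 0 0 0.176 0 0; 9.4 0 0 0 0.176 0 0; 9.4 0 0 0 0.176 0 0; 9.4 0 0 0 0.176 0 0; 9.4 0 0 0 0.176 0 0"}}

```text
clock: 1.68
tool_pos: [482.3, 86.4, 97.6]
ee_rot: [0.42, 0.569, -0.42, 0.569]
ft_force: [1.1, 0.3, 0.0]
opening: 94.2
```

```bash
cat > go.py <<'E'
# go.py fx fy z yaw_rel(tool z relative to fixture x): prints remaining shift/turn in tool axes (cm, rad)
import sys
from h import *
from scipy.spatial.transform import Rotation as R
F=np.array([563.9,84.3,.339])
def rem(fx,fy,z,yr):
    s=sensors.sense(); A,t=fixT(F); g=A@[fx,fy,0]+t+[0,0,z]
    q=R.from_quat(s["ee_rot"]); G=R.from_euler("z",F[2]+yr)*R.from_euler("y",np.pi/2)
    p=np.array(s["tool_pos"]); print("now fixture",np.round((p-t)@A,1),"t",s["clock"],"F(fixture)",np.round(np.array(s["ft_force"])@A,1))
    print("shift cm",np.round(q.inv().apply(g-p)/10,2),"turn",np.round((q.inv()*G).as_rotvec(),3))
if __name__=="__main__": rem(*map(float,sys.argv[1:]))
E
python3 go.py -75 25 29 -1.5708
```

```text
now fixture [-76.2  29.1  97.6] t 1.675 F(fixture) [ 1.1 -0.1  0. ]
shift cm [6.86 0.14 0.41] turn [-0.041  0.    -0.   ]
```

>>> {"method": "carry_out", "body": {"commands": "9.4 3 0.1 0.4 -0.041 0 0; 9.4 2.5 0 0 0 0 0; 9.4 1.3 0 0 0 0 0; 9.4 0 0 0 0 0 0"}}

```text
clock: 2.17
tool_pos: [486.1, 82.9, 28.9]
ee_rot: [0.409, 0.576, -0.408, 0.578]
ft_force: [0.3, -0.5, -0.1]
opening: 93.7
```

```bash
python3 go.py -60 25 29 -1.5708
python3 - <<'E'
from h import *
crop(imaging.capture("scene"),170,150,155,150,4,"s2.png")
E
```

```text
now fixture [-73.8  24.5  28.9] t 2.175 F(fixture) [ 0.1 -0.5 -0.1]
shift cm [-0.    1.38 -0.05] turn [ 0.     0.001 -0.003]
```

View pics/s2.png

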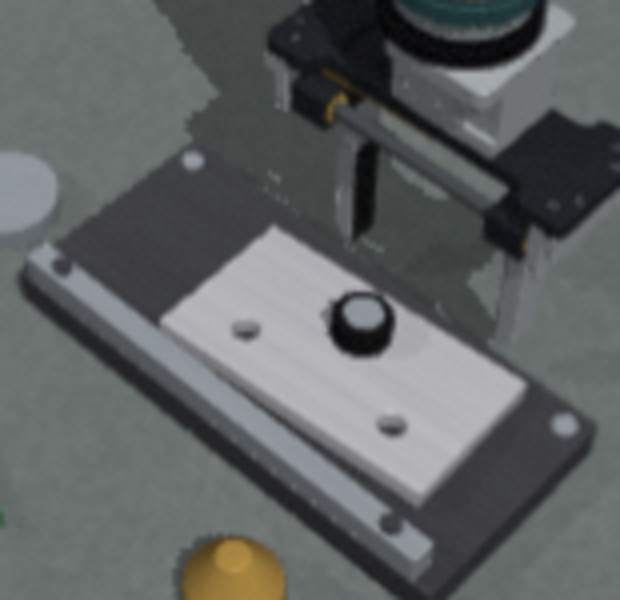

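The fingers stand just off the plate's near edge, at crop (360,235) and (510,335), one either side of the puck. Now I push towards the bar.

>>> {"method": "carry_out", "body": {"commands": "9.4 0 1.2 0 0 0 0; 9.4 0 0.2 0 0 0 0; 9.4 0 0.2 0 0 0 0; 9.4 0 0.2 0 0 0 0; 9.4 0 0.2 0 0 0 0"}}

```text
clock: 2.85
tool_pos: [506.4, 90.3, 31.3]
ee_rot: [0.409, 0.576, -0.407, 0.579]
ft_force: [-1.8, -0.0, 0.1]
opening: 93.9
```

```bash
python3 go.py -47 25 29 -1.5708
```

```text
now fixture [-52.2  24.8  31.3] t 2.85 F(fixture) [-1.7  0.6  0.1]
shift cm [ 0.24  0.52 -0.02] turn [ 0.001  0.002 -0.005]
```

>>> {"method": "carry_out", "body": {"commands": "9.4 0.2 0.1 0 0 0 0; 9.4 0.05 0.15 0 0 0 0; 9.4 0.05 0.15 0 0 0 0"}}

```text
clock: 3.22
tool_pos: [509.3, 91.3, 28.2]
ee_rot: [0.409, 0.576, -0.408, 0.578]
ft_force: [-2.6, -1.4, 1.4]
opening: 94.1
```

>>> {"method": "carry_out", "body": {"commands": "9.4 0.05 0.1 0 0 0 0; 9.4 0.05 0.1 0 0 0 0"}}

```text
clock: 3.48
tool_pos: [510.3, 91.6, 27.0]
ee_rot: [0.408, 0.577, -0.408, 0.578]
ft_force: [-4.3, -2.6, 2.7]
opening: 94.2
```

```bash
python3 go.py -47 25 29 -1.5708;  python3 - <<'E'
from h import *
crop(imaging.capture("scene"),170,180,155,125,5,"s3.png")
E
```

```text
now fixture [-48.1  24.7  27. ] t 3.475 F(fixture) [-5.  -1.   2.7]
shift cm [-0.2   0.11 -0.03] turn [ 0.001  0.002 -0.   ]
```

View pics/s3.png

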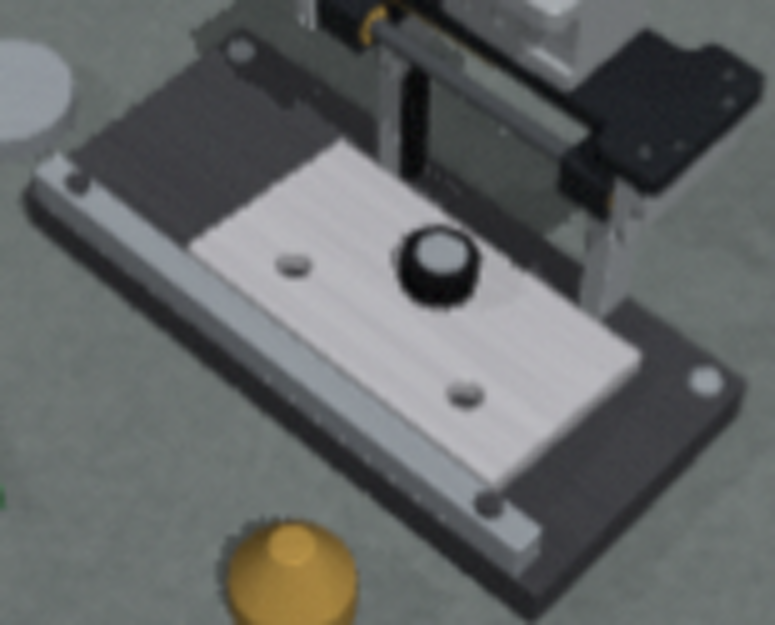

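The plate is now square and up against the bar: its far edge runs along it from crop (190,245) to (500,485). I'll confirm by feel with a small push, then retreat and set up the y push.

>>> {"method": "carry_out", "body": {"commands": "9.4 -0.15 0.1 0 0 0 0; 9.4 0 0.1 0 0 0 0; 9.4 0 0 0 0 0 0"}}

```text
clock: 3.9
tool_pos: [510.2, 91.7, 27.4]
ee_rot: [0.407, 0.578, -0.41, 0.577]
ft_force: [-3.6, -2.6, 0.3]
opening: 94.0
```

```bash
python3 go.py -47 25 29 -1.5708
```

```text
now fixture [-48.1  24.9  27.4] t 3.9 F(fixture) [-4.3 -1.2  0.3]
shift cm [-0.16  0.11 -0.01] turn [0.001 0.001 0.004]
```

>>> {"method": "carry_out", "body": {"commands": "9.4 -0.1 0.25 0 0 0 0; 9.4 0 0.25 0 0 0 0"}}

```text
clock: 4.15
tool_pos: [510.3, 91.8, 27.4]
ee_rot: [0.403, 0.58, -0.412, 0.575]
ft_force: [-7.7, -3.6, 5.1]
opening: 94.0
```

```bash
python3 go.py -47 25 29 -1.5708
```

```text
now fixture [-48.1  24.9  27.4] t 4.15 F(fixture) [-8.5 -0.9  5.1]
shift cm [-0.16  0.1  -0.01] turn [0.002 0.001 0.014]
```

Contact confirmed: the tool stays at x = -48.1 while the force rises to 8.5 N, so the plate is on the bar. Next I retreat, rise, go round to the +y end and turn.

>>> {"method": "carry_out", "body": {"commands": "9.4 -0.2 -1.5 0 0 0 0; 9.4 -4 -0.5 0 0 0 0; 9.4 -3 0 0 0 0 0; 4 0 2.3 -3.6 0 0 0; 4 0 2.3 -3.6 0 0 0; 4 0 2.3 -3.6 0 0 0; 4 0 0 0 -0.175 0 0; 4 0 0 0 -0.175 0 0; 4 0 0 0 -0.175 0 0; 4 0 0 0 -0.175 0 0; 4 0 0 0 -0.175 0 0; 4 0 0 0 -0.175 0 0; 4 0 0 0 -0.175 0 0; 4 0 0 0 -0.175 0 0; 4 0 0 0 -0.175 0 0"}}

```text
clock: 6.02
tool_pos: [547.9, 225.8, 117.5]
ee_rot: [-0.133, 0.67, 0.143, 0.717]
ft_force: [-0.9, 0.6, -0.8]
opening: 39.9
```

```bash
python3 go.py 0 127 31 0
```

```text
now fixture [ 32.  138.7 117.5] t 6.025 F(fixture) [-0.7  0.9 -0.8]
shift cm [ 8.41 -1.   -3.84] turn [ 0.054  0.068 -0.002]
```

>>> {"method": "carry_out", "body": {"commands": "4 0 -0.5 -2.0 0.054 0.068 0; 4 0 -0.3 -1.5 0 0 0; 4 0 0 0 0 0 0"}}

```text
clock: 6.4
tool_pos: [520.5, 207.0, 118.4]
ee_rot: [-0.118, 0.693, 0.122, 0.701]
ft_force: [0.4, 0.2, -0.5]
opening: 39.8
```

```bash
python3 go.py 0 127 31 0
```

```text
now fixture [-1.000e-01  1.302e+02  1.184e+02] t 6.4 F(fixture) [ 0.4  0.  -0.5]
shift cm [ 8.74 -0.35 -0.09] turn [ 0.001  0.011 -0.004]
```

>>> {"method": "carry_out", "body": {"commands": "4 4.5 -0.2 0 0 0.011 0; 4 3 0 0 0 0 0; 4 1.1 0 0 0 0 0; 4 0 0 0 0 0 0"}}

```text
clock: 6.9
tool_pos: [525.7, 207.4, 33.6]
ee_rot: [-0.118, 0.692, 0.122, 0.702]
ft_force: [0.2, 0.5, 0.5]
opening: 39.7
```

```bash
python3 go.py 0 115 31 0
python3 - <<'E'
from h import *
crop(imaging.capture("side"),205,130,120,135,5,"d2.png")
E
```

```text
now fixture [  4.9 128.8  33.6] t 6.9 F(fixture) [0.4 0.4 0.5]
shift cm [ 0.25 -1.38 -0.49] turn [ 0.002  0.014 -0.004]
```

View pics/d2.png

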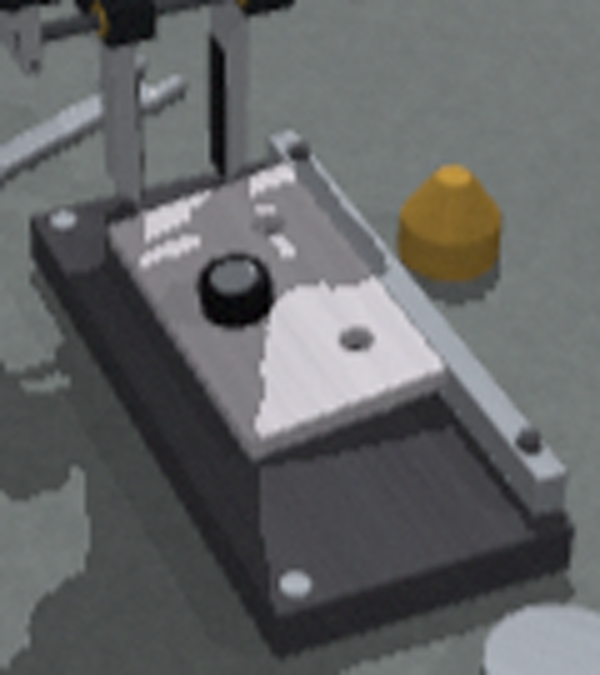

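The fingers stand behind the +y edge, at crop (130,195) and (230,165), with the plate still against the bar. I start the y push.

>>> {"method": "carry_out", "body": {"commands": "4 0.3 -0.7 -0.3 0 0.014 0; 4 0.05 -0.7 0 0 0 0; 4 0 -0.3 0 0 0 0; 4 0 -0.3 0 0 0 0; 4 0 -0.3 0 0 0 0; 4 0 0 0 0 0 0"}}

```text
clock: 7.7
tool_pos: [533.1, 184.2, 33.1]
ee_rot: [-0.118, 0.695, 0.122, 0.699]
ft_force: [0.2, 0.4, -0.6]
opening: 39.9
```

```bash
python3 go.py 0 90 31 0
```

```text
now fixture [  4.2 104.5  33.1] t 7.7 F(fixture) [ 0.3  0.4 -0.6]
shift cm [ 0.2  -1.45 -0.42] turn [ 0.001  0.006 -0.005]
```

>>> {"method": "carry_out", "body": {"commands": "4 0.25 -0.3 0 0 0 0; 4 0.1 -0.3 0 0 0 0; 4 0.05 -0.3 0 0 0 0; 4 0 0 0 0 0 0"}}

```text
clock: 8.2
tool_pos: [536.7, 175.4, 29.1]
ee_rot: [-0.118, 0.695, 0.122, 0.699]
ft_force: [-0.1, -0.6, 0.1]
opening: 40.0
```

```bash
python3 go.py 0 90 31 0
python3 - <<'E'
from h import *
a,b=imaging.capture("scene"),imaging.capture("side")
crop(a,170,180,155,125,5,"s4.png")
E
```

```text
now fixture [ 4.7 95.  29.1] t 8.2 F(fixture) [-0.3 -0.5  0.1]
shift cm [-0.19 -0.49 -0.47] turn [ 0.001  0.007 -0.004]
```

View pics/s4.png

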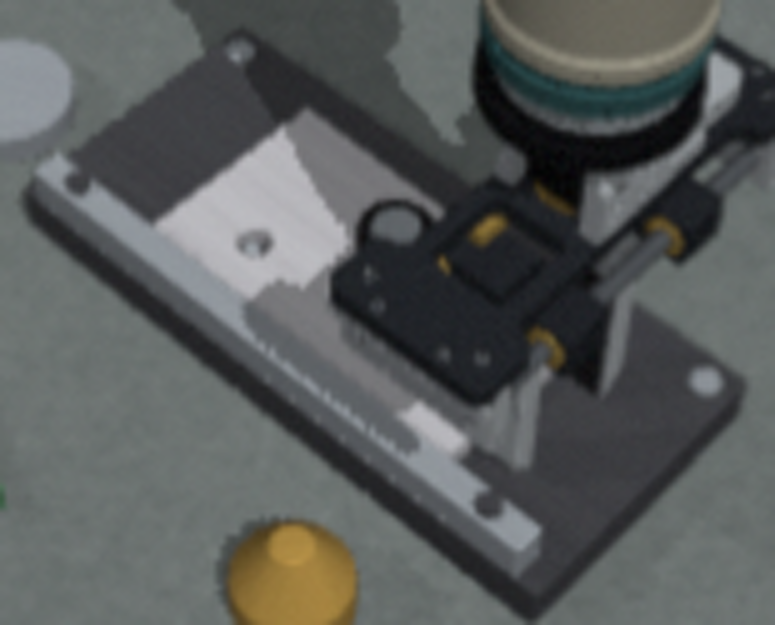

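The pin is just showing in hole0 at crop (258,242). I go on in small steps until the force rises.

>>> {"method": "carry_out", "body": {"commands": "4 -0.15 -0.15 0 0 0 0; 4 0 -0.15 0 0 0 0; 4 0 0 0 0 0 0"}}

```text
clock: 8.68
tool_pos: [537.7, 172.6, 30.8]
ee_rot: [-0.118, 0.695, 0.122, 0.699]
ft_force: [-0.7, 0.5, -0.1]
opening: 39.8
```

>>> {"method": "carry_out", "body": {"commands": "4 0 -0.15 0 0 0 0; 4 0 -0.15 0 0 0 0; 4 0 0 0 0 0 0"}}

```text
clock: 9.05
tool_pos: [538.1, 170.3, 30.8]
ee_rot: [-0.117, 0.695, 0.122, 0.699]
ft_force: [-0.7, -0.3, -0.3]
opening: 39.6
```

```bash
python3 go.py 0 90 31 0
```

```text
now fixture [ 4.3 89.6 30.8] t 9.05 F(fixture) [-0.7 -0.  -0.3]
shift cm [-0.03  0.04 -0.43] turn [ 0.001  0.006 -0.006]
```

```bash
cat > tile.py <<'E'
import sys
from h import *
a,b=imaging.capture("scene"),imaging.capture("side")
t=[cv2.resize(c["pixels"][y:y+100,x:x+w,::-1],None,fx=4 if 0 else 5,fy=5,interpolation=cv2.INTER_CUBIC) for c,x,y,w in((a,172,190,80),(b,222,158,80))]
cv2.imwrite("pics/"+sys.argv[1],np.hstack(t))
E
python3 tile.py t1.png
```

```text
(no output)
```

View pics/t1.png

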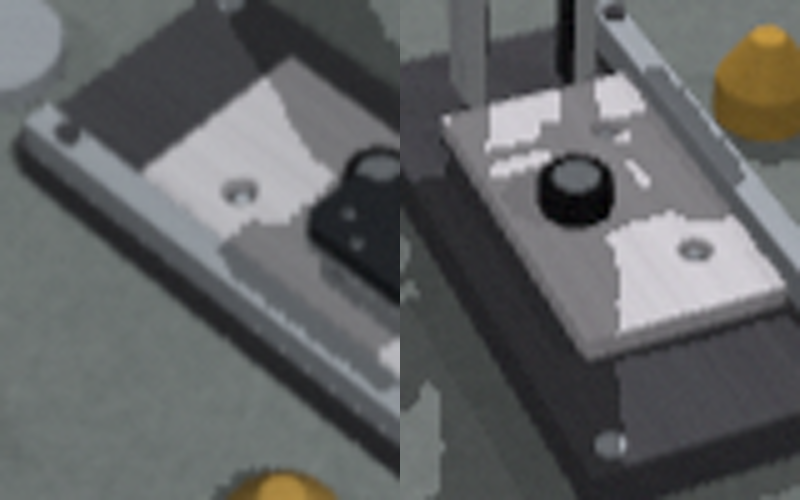

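```bash
python3 - <<'E'
from fit import *
cams={n:imaging.capture(n) for n in("scene","side")}
S=lambda o: sc({k:(u-400,v) for k,(u,v) in o.items()},222,158,5)
po={"scene":sc(dict(A=(293,58),B=(145,173),h0=(240,191)),172,190,5),
"side":S(dict(D=(445,120),C=(622,73),B=(783,287),A=(592,350),P=(575,175),h0=(696,248),h1=(610,127)))}
p,r=fit(cams,po,PM,[553,95,.34,.05],ppose)
F=np.array([563.9,84.3,.339]);A,t=fixT(F); print("plate in fixture",(np.array([p[0],p[1],0])-t)@A,p[2]-F[2],"tilt",p[3]); print(np.round(r,1).tolist())
for tilt in(0,.12):
  for n in po:print(n,tilt,np.round(proj(cams[n],ppose([*p[:3],tilt],np.array(list(PM.values()),float)))-0,1).tolist())
E
python3 go.py 0 90 31 0
```

```text
plate in fixture [ 5.60514529 -0.85653587  0.        ] -0.02572434163324533 tilt 0.027938337653413314
[[-0.5, 0.5], [-2.7, 0.4], [-0.7, -0.2], [-0.6, -0.1], [1.2, -0.1], [0.2, -0.4], [-2.5, -1.2], [-0.6, 0.6], [-0.8, 0.3], [-0.5, 0.3]]
scene 0 [[229.6, 201.9], [197.9, 225.6], [255.4, 273.1], [286.9, 245.1], [247.0, 226.1], [218.8, 228.3], [251.1, 254.3]]
side 0 [[257.6, 226.6], [298.5, 215.7], [267.3, 172.7], [230.1, 181.3], [256.4, 193.4], [280.1, 208.3], [263.2, 183.8]]
scene 0.12 [[230.1, 200.9], [198.2, 221.3], [256.1, 270.7], [287.1, 245.9], [248.4, 224.6], [219.3, 225.3], [251.7, 252.4]]
side 0.12 [[257.1, 225.5], [298.1, 210.8], [266.8, 170.1], [229.8, 182.4], [255.0, 192.3], [279.6, 204.9], [262.7, 181.7]]
now fixture [ 4.3 89.6 30.7] t 9.25 F(fixture) [0.4 1.2 1.2]
shift cm [-0.03  0.04 -0.43] turn [ 0.001  0.006 -0.006]
```

The fit gives tilt about 0.03 with the plate near (5.6, -0.9), so it looks dropped. A gentle push test should show whether the pins hold it.

>>> {"method": "carry_out", "body": {"commands": "4 0 -0.2 0 0 0 0; 4 0 -0.2 0 0 0 0"}}

```text
clock: 9.5
tool_pos: [538.4, 168.6, 30.8]
ee_rot: [-0.115, 0.696, 0.123, 0.698]
ft_force: [-2.5, 6.8, 1.7]
opening: 40.2
```

```bash
python3 go.py 0 90 31 0
```

```text
now fixture [ 4.  87.9 30.8] t 9.5 F(fixture) [-0.1  7.2  1.7]
shift cm [-0.02  0.21 -0.4 ] turn [-0.001  0.005 -0.011]
```

The force jumps to 7.2 N at y = 87.9, so the pins hold the plate. I retreat and check.

>>> {"method": "carry_out", "body": {"commands": "4 -0.1 1 0 0 0 0; 4 0 2 0 0 0 0; 4 -5 0 0 0 0 0; 4 -5 0 0 0 0 0; 4 -4 0 -5 0 0 0; 4 0 0 -6 0 0 0; 4 0 0 -6 0 0 0; 4 0 0 0 0 0 0"}}

```text
clock: 10.5
tool_pos: [365.1, 142.3, 173.5]
ee_rot: [-0.119, 0.694, 0.123, 0.699]
ft_force: [-0.6, 0.0, 0.4]
opening: 40.0
```

```bash
python3 go.py 0 90 31 0
python3 - <<'E'
from h import *
a,b=imaging.capture("scene"),imaging.capture("side")
t=[cv2.resize(c["pixels"][y:y+130,x:x+w,::-1],None,fx=4,fy=4,interpolation=cv2.INTER_CUBIC) for c,x,y,w in((a,170,180,100),(b,222,140,100))]
cv2.imwrite("pics/t2.png",np.hstack(t))
E
```

```text
now fixture [-168.2  120.8  173.5] t 10.5 F(fixture) [-0.5  0.2  0.4]
shift cm [14.38 -3.23 16.69] turn [ 0.005  0.008 -0.004]
```

View pics/t2.png

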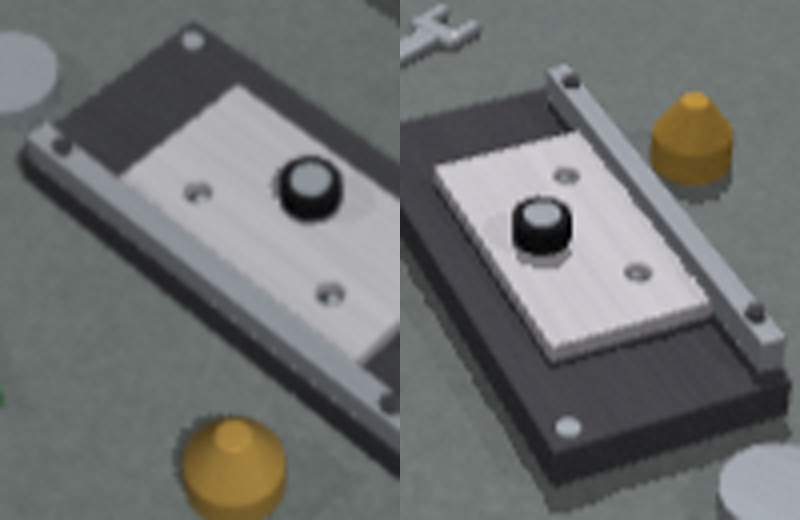

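Both pins show inside their holes, at scene (198,193) and (330,294), and the plate looks flat. A numeric check of the tilt and the bystanders follows.

Run:
```python
from fit import *
cams={n:imaging.capture(n) for n in("scene","side")}
po={"scene":sc(dict(A=(237,85),B=(123,175),C=(362,358),P=(311,180),h0=(198,193),h1=(330,294)),170,180,4),
"side":sc({k:(u-400,v) for k,(u,v) in dict(D=(435,167),C=(578,130),B=(710,300),A=(555,350),P=(543,216),h1=(567,176),h0=(638,272)).items()},222,140,4)}
p,r=fit(cams,po,PM,[553,95,.34,.05],ppose)
A,t=fixT([563.9,84.3,.339]); print("plate in fixture",(np.array([p[0],p[1],0])-t)@A,p[2]-.339,"tilt",p[3],"rms",r.std())
for n in cams:
    o=cv2.imread(f"pics/{n}0.png"); w=cv2.resize(cams[n]["pixels"][:,:,::-1],(800,600),interpolation=cv2.INTER_CUBIC)
    d=cv2.absdiff(o,w).max(2)
    B={"scene":dict(block=(245,290,45,40),cone=(335,440,48,50),wrench=(505,420,55,115)),"side":dict(block=(468,390,56,50),cone=(440,250,42,42),wrench=(298,218,80,50))}[n]
    print(n,{k:(int(np.percentile(d[y:y+h,x:x+q],95))) for k,(x,y,q,h) in B.items()})
```

```text
plate in fixture [ 4.79878335 -2.16735159  0.        ] -0.00015093527743414992 tilt 0.03637574643587475 rms 1.1668642435582226
scene {'block': 3, 'cone': 3, 'wrench': 3}
side {'block': 3, 'cone': 4, 'wrench': 4}
```

The fit leaves a tilt of 0.036, which I don't take for granted as reading error. I'll look closely at the plate's -y edge against the base.

Run:
```python
from fit import *
b=imaging.capture("side")
A,t=fixT([563.9,84.3,.339])
crop(b,250,165,65,70,8,"d5.png")
```

```text
(no output)
```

View pics/d5.png

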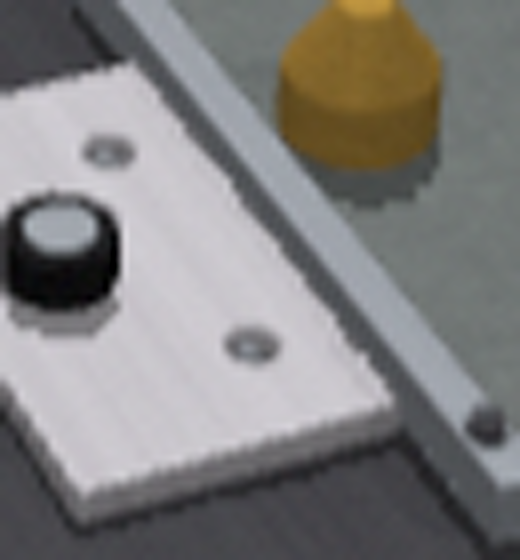

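The plate's lower -y edge slopes -0.30 in the picture, much like the fixture's own edge at -0.31 to -0.32. It sloped -0.44 when tilted. There is no shadow gap, and both pins stand inside their holes. The plate is flat, so I hand in.

```bash
python3 -c "
from rig import close_job; print(close_job())"
```

```text
the job is handed in; nothing more can be done
None
```

I pushed the plate square against the stop bar with both fingertips, then slid it along the bar towards -y until its holes dropped over the pins. I then withdrew the arm and handed the job in at about 10.7 s on the robot's clock.

**Checks that agree:**
- The pins held the plate against a test push: the force rose from about 0 to 7.2 N.
- Both pins show inside their holes in the last pictures, and the plate's lower edge runs parallel to the fixture with no gap under it.
- The plate's turn relative to the fixture is about 0.
- The block, cone and wrench look unchanged in both cameras.
- The largest push was about 9 N, and the arm touched nothing at the end.

**Check that disagreed:** the last numeric fit from the pictures gave a leftover tilt of about 0.036 rad and put the plate about 2 mm too far towards -y. The 2 mm matches the holes' clearance around the pins. I took the tilt as pixel-reading error, because the close-up showed the plate flat.

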